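# Draw the hatch bolt between the spice towers with the hooked rod

## Task

The worktop hatch is locked by a brass bolt that lies deep in the narrow lane between the two pine spice towers, where the hand does not fit. Take the hooked rod from its rest, hook it behind the bolt's upright knob and draw the bolt towards the robot until it is fully home against its rubber buffer, giving it a short firm tug there of about 14 N, never above 22 N, and touching the bolt with the rod only. Then lay the rod back in its rest as it lay before, let go of it, and leave everything else on the worktop where it is.

Things in the scene. Friction and masses are not known exactly. Their poses are not given: they have to be found in the camera images.
- rod: Hooked rod, about 200 g, lying level. Origin mid-height in its grip, near the centre of mass; x along the rod towards the hook, z up, hook bends to +y. Red flat-sided handle, 20 mm wide (y), 26 tall (z), x = -90 to 30 mm: grip across y near x = 0. Then a 10 mm round shank along y = 0 to x = 180 mm, where a 10 mm crossbar runs to y = 38 mm and a barb returns from it to x = 163 mm.
- rod_hook (a point): Point in the middle of the rod's hook pocket, at x = 168, y = 19, z = 0 mm from the rod's origin; axes as the rod's. The crossbar's inner side, which pulls, is 7 mm further along +x. Shank and barb stand 14 mm to either side (pocket 28 mm wide), open above, below and towards the handle.
- rest_seat (a point): Where the rod's origin lies when the rod is in its rest, 55 mm above the worktop; x along the rod towards the hook end, z up. The rod may start up to 8 mm from it along x.
- bolt_knob (a point): Point on the axis of the bolt's upright knob, 50 mm above the worktop, moving with the bolt. The knob is a brass post 14 mm thick with a 17 mm red cap, top 70 mm above the worktop. Axes as the spice unit's: the bolt is drawn along -x, towards the robot; z up.
- rest: Fixed pine rest, origin under its centre, x as the rod's: foot 180 x 70 x 12 mm, two forked saddles 14 mm thick: at x = -72 mm for the handle (34 mm between prongs, saddle 42 mm above the worktop), at x = 72 mm for the shank (28 mm between prongs, saddle 50 mm high). Prong tops 70 mm high. Between the saddles there is room for fingers, down to the foot.
- unit: Fixed pine spice unit, origin on the worktop under the knob's place at joint value 0; x along the lane, away from the robot. Two towers, 94 mm wide, 110 mm high, x = -100 to 105 mm (drawer knobs to -107), leave a lane 68 mm wide (y = -34 to 34 mm), open above, in front and behind. The knob stands midway. Bolt guides and buffer in the lane are up to 32 mm high.
- bolt (a joint): How far the bolt is drawn, m: 0 shut, 0.040 at its rubber buffer (fully home). Sliding friction about 2.5 N; stays where left. The buffer is stiff: it gives about 1 mm under 20 N and springs back to 0.040, so the tug must be judged by force, not by position.
- bowl: Blue ceramic bowl of fruit, 160 mm across, 78 mm high. Bystander; origin at the centre of its underside. It stands on one side of the worktop, the rest on the other.
- mug: White mug, 80 mm across, 95 mm high. Bystander; origin at the centre of its underside.
- mill: Dark wooden pepper mill, 56 mm across, 160 mm high. Bystander; origin at the centre of its underside.
- oil: Green oil bottle, 60 mm across, 200 mm high. Bystander; origin at the centre of its underside.
- jar: Amber spice jar, 54 mm across, 75 mm high, on top of the left (+y) tower. Bystander; origin at the centre of its underside.
- tin: Red tin, 52 mm across, 60 mm high, on top of the right (-y) tower. Bystander; origin at the centre of its underside.
- spatula: Kitchen spatula lying flat on the left of the worktop, not the tool for this job. Bystander.
Things that resemble listed ones, but are neither listed nor needed, are in the scene too. Of the things shaped like the rest, the pine one is meant.

How it is judged:
By the outcome, as a careful person would: the job done as asked, in the order asked, and still so for the second after the job is handed in, with the robot touching nothing.
It also fails if it takes over 58 s, if anything falls off the work surface, if the arm or the gripper's body presses on something with over 40 N, if the wrist force passes 120 N, or if a joint passes its speed limit or range.

## Robot

A 6-joint arm with a two-finger parallel gripper is mounted at the origin on the work surface. World frame = base frame: x ahead of the robot, y to its left, z up, the work surface at z = 0. Lengths are in m, angles in degrees, forces in N, time in s.
With the tool pointing down it reaches from about 0.25 to 0.725 m from the base axis. Payload 9.7 kg.
Tool frame: the origin (TCP) lies midway between the tips of the shut fingers; the grasp point (between the pads) lies bot.grasp_offset behind it (bot.grasp_offset is the distance from the TCP to the grasp point, in m); x points along the fingers, y is the direction in which the jaws open and shut, and the axes are right-handed (so a half turn about x gives the same grasp; the last joint's range is limited). The gripper opens to 85 mm and grips with 20 to 120 N. Pads are 22 mm wide; open, the fingers measure 114 mm over their backs; the gripper's body (76 mm by 85 mm) begins 54 mm behind the grasp point. The pads swing forward as they close: fully open they stand 13 mm farther back than shut.
Start: joints at [65.89, 4.979, 10.078, 95.1, 0, 90], TCP at [0.225, 0.502, 0.231] pointing down, gripper open.
Joint ranges: [-179.16, 179.16], [-48.56, 103.87], [-65.8, 70.77], [-126.05, 130.52], [-82.76, 87.17], [-180, 180]. Speed limits (degrees/s): [127.2, 127.2, 147.25, 180, 180, 180].

## Interface

Orientations are given as [roll, pitch, yaw] about the fixed x, y, z axes, in that order (R = Rz(yaw) Ry(pitch) Rx(roll)).
In Python, from workcell import status, camera, bot gives the robot as it stands.
- The arm moves only by the shell command python3 -m jog 'ROWS' [OPENING] [FORCE]. ROWS is text: rows parted by semicolons, each of 4 numbers parted by spaces: the shift along the tool's x, y, z in mm, then the turn about the tool's x in degrees. A call has exactly 8 rows; each row is the pose to reach, as a shift and turn from the pose commanded when the call began, along the tool's axes at that moment; what a row does not reach only later rows make up. A row lasts 1/8 s, in which the tool goes at most 62.5 mm and 10.7 degrees, less where a joint would pass 70% of its speed; a pose out of reach is approached as far as the arm can. A call with a gripper value outside its range is refused whole. OPENING is the opening, from 0 (shut) to 1 (fully open), set as the call begins (- or left out, the last holds). The fingers move at their own pace and stop on an object; FORCE is the grip in N (left out, the last holds). Time passes only in rows, so rows that repeat a pose let the fingers close, or fill a call up. It gives the time, the measured TCP pose, the force and the opening at its end, in the units of the state.
- status.get_obs(): the state, without advancing time (a new reading comes with each control period).
- camera(name): name is "side" or "top" or "wrist"; returns a dict with "color" (384x512x3 uint8, red, green, blue), "vfov" (degrees; the focal length in pixels is half the picture's height over the tangent of half this angle, whatever the lens; pixels are square), "cx", "cy" (the principal point, pixels), "rvec" (rotation vector, rad) and "tvec" (3), from world to camera coordinates, as OpenCV has them. Camera axes: x right, y down, z forward; pixel columns grow to the right and rows downward; lengths in m; the calibration is good to about 2 mm. The wrist camera is an equidistant fisheye: a pixel r from the principal point sees the ray r / f radians off the axis. A picture is of the moment at which its call begins. There is no depth.
- bot.job_done(): hands the job in, once; it reports no verdict.
The state is a dict: "time": time; "q": joint angles; "qd": joint speeds; "joint_efforts": joint torques, N m; "ee_pos": TCP position; "tcp_rot": TCP orientation; "wrist_force": force on the tool from outside, world axes, zero at the start; "torque": the same for the moment, N m; "opening": finger opening in m.
Only numpy, scipy, OpenCV 4.12 (cv2) and the standard library are available. Lean on these libraries where they do the work, as an engineer would, in place of code of your own. Each camera call takes 0.05 s, during which the arm holds its last target. There are 200 camera calls.

## Working session

There is one attempt and no reset: what is moved stays moved. The work goes in short steps, Python scripts to look and compute and a shell command to move; the robot and the scene stay as the last step left them, time stands still between calls to the robot, and variables do not carry over. Pictures are saved under pics/ and viewed, about 8 in all and at most 12, crops included, and the job is handed in when it is done.

```bash
ls; mkdir -p pics; cat > h.py <<'E'
import numpy as np, cv2
from scipy.spatial.transform import Rotation as Ro
from workcell import status, camera, bot
def cam(n,save=None):
    c=camera(n)
    if save: cv2.imwrite(f'pics/{save}.png',c['color'][:,:,::-1])
    return c
def rays(c,uv,wrist=False):
    uv=np.atleast_2d(np.array(uv,float)); f=c['color'].shape[0]/2/np.tan(np.radians(c['vfov'])/2)
    d=(uv-[c['cx'],c['cy']])/f
    if wrist:
        r=np.linalg.norm(d,axis=1,keepdims=True); v=np.hstack([np.sin(r)*d/np.maximum(r,1e-9),np.cos(r)])
    else: v=np.hstack([d,np.ones((len(d),1))])
    R=cv2.Rodrigues(np.array(c['rvec'],float))[0]; t=np.array(c['tvec'],float).ravel()
    return -R.T@t, v@R
def onz(c,uv,z,wrist=False):
    o,v=rays(c,uv,wrist); return o+v*((z-o[2])/v[:,2])[:,None]
E
python3 - <<'E'
from h import *
o=status.get_obs(); print({k:np.round(v,3) for k,v in o.items()}, bot.grasp_offset)
a=cam('top','top0'); b=cam('side','side0')
for c in (a,b): print(c['vfov'],c['cx'],c['cy'],rays(c,[0,0])[0])
E
```

```text
pics
{'time': np.float64(0.0), 'q': array([6.5889e+01, 5.0100e+00, 1.0034e+01, 9.5101e+01, 1.0000e-03,
       9.0000e+01]), 'qd': array([ 0.021,  0.059, -0.043,  0.017,  0.022,  0.039]), 'joint_efforts': array([-0.0000e+00, -5.2039e+01,  4.6480e+01,  1.6000e-02, -0.0000e+00,
       -0.0000e+00]), 'ee_pos': array([0.225, 0.502, 0.231]), 'tcp_rot': array([ -90.8  ,   89.924, -114.911]), 'wrist_force': array([-0.062, -0.105, -0.089]), 'torque': array([ 0.061, -0.041,  0.019]), 'opening': np.float64(0.085)} 0.0187
42.547110618177655 251.4842437168814 198.50287617459747 [ 0.16366931 -0.00227292  1.66182468]
45.133976271630075 253.91670052067366 188.1610276592424 [0.13698835 1.29018734 1.15641323]
```

View pics/top0.png

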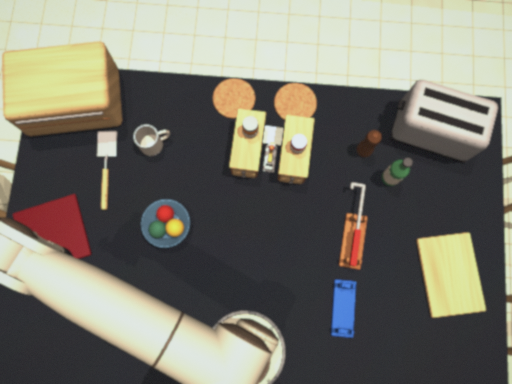

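View pics/side0.png

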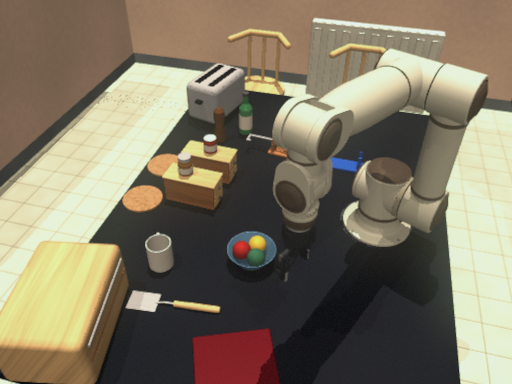

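The top view shows the red-handled rod lying in an orange-brown wooden rest at about (353,235), with its hook at (358,186). A blue look-alike rest is at (344,308). The unit, with its lane and knob, is around (271,148). I'll confirm this in one enlarged crop.

```bash
python3 - <<'E'
from h import *
im=cv2.imread('pics/top0.png')
cv2.imwrite('pics/crop0.png',cv2.resize(im[95:345,220:420],None,fx=3,fy=2.4*1.25/1.25*1.25 if 0 else 3,interpolation=cv2.INTER_CUBIC)[:,:][:600] if 0 else cv2.resize(im[100:290,225:415],(600,600),interpolation=cv2.INTER_CUBIC))
c=cam('top')
hsv=cv2.cvtColor(c['color'],cv2.COLOR_RGB2HSV)
def m(lo,hi,box):
    k=cv2.inRange(hsv,lo,hi); z=np.zeros_like(k); x0,y0,x1,y1=box; z[y0:y1,x0:x1]=k[y0:y1,x0:x1]; return z
P=lambda k:np.argwhere(k)[:,::-1]
red=m((0,190,110),(6,255,255),(335,175,375,275))
w=P(red); print('red n',len(w),cv2.fitEllipse(w.astype(np.float32)) if len(w)>5 else 0, hsv[250,355],hsv[190,358],hsv[225,349])
for n,p,z in [('resttop',[(346,214),(367,216),(341,266),(361,269)],0.012),('hookbar',[(352,184),(364,185)],.055),('handle ends',[(357,228),(355,264)],.068),
 ('towers',[(237,109),(266,113),(231,175),(257,179),(284,115),(314,119),(279,181),(305,185)],.11),('knob',[(270,149)],.07)]:
    print(n,np.round(onz(c,p,z),3).tolist())
E
```

```text
red n 3 0 [  1 181 223] [115  29  52] [ 14 150 222]
resttop [[0.473, -0.308, 0.012], [0.472, -0.38, 0.012], [0.296, -0.299, 0.012], [0.292, -0.365, 0.012]]
hookbar [[0.569, -0.316, 0.055], [0.568, -0.356, 0.055]]
handle ends [[0.419, -0.336, 0.068], [0.302, -0.333, 0.068]]
towers [[0.781, 0.087, 0.11], [0.775, -0.01, 0.11], [0.553, 0.087, 0.11], [0.547, 0.002, 0.11], [0.773, -0.071, 0.11], [0.767, -0.171, 0.11], [0.546, -0.069, 0.11], [0.539, -0.154, 0.11]]
knob [[0.664, -0.033, 0.07]]
```

View pics/crop0.png

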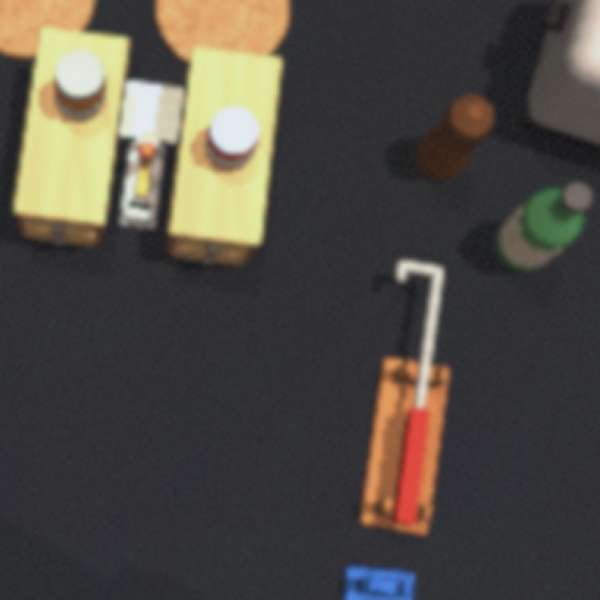

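The crop confirms it. The rod lies in the orange pine rest with its hook to the left (+y) and pointing forward, and the other rest is blue. The bolt knob's red cap is at crop (147,150), which is top-view (271.5,147.5). I'll move above the rod next.

```bash
cat >> h.py <<'E'
def plan(p,yaw):
    """rows needed: tool-axes shift mm and turn, to TCP p with tool y along world yaw or +180"""
    o=status.get_obs(); R=Ro.from_euler('xyz',o['tcp_rot'],degrees=True).as_matrix()
    d=R.T@(np.array(p)-o['ee_pos'])*1000
    cur=np.degrees(np.arctan2(R[1,1],R[0,1]))
    t=[-((yaw-cur+k+180)%360-180) for k in (0,180)]
    print('pos',np.round(o['ee_pos'],4),'tooly yaw',cur.round(2),'q',np.round(o['q'],1),'F',np.round(o['wrist_force'],2),'open',np.round(o['opening'],4),'t',o['time'])
    print('shift',np.round(d,1),'turn',np.round(t,2))
E
python3 -c "
from h import *
plan([.392,-.342,.23],-5+90)"
```

```text
pos [0.2246 0.5019 0.2307] tooly yaw 65.89 q [65.9  5.  10.  95.1 -0.  90. ] F [0.97 0.33 0.54] open 0.0851 t 0.15
shift [   1.5 -701.9  497.5] turn [-19.11 160.89]
```

```bash
python3 -m jog '0 -25 18 0; 0 -70 50 -1; 0 -112 79 -3; 0 -154 109 -5; 0 -196 139 -7; 0 -238 169 -9; 0 -280 198 -11; 0 -322 228 -13' && python3 -m jog '0 -42 30 -1; 0 -84 60 -2; 0 -126 90 -3; 0 -168 119 -4; 0 -210 149 -5; 0 -252 179 -6; 0 -294 208 -6; 0 -330 234 -6' && python3 -m jog '0 -34 24 0; 0 -48 34 0; 0 -50 35 0; 0 -50 35 0; 0 -50 35 0; 0 -50 35 0; 0 -50 35 0; 0 -50 35 0'; python3 -c "
from h import *
cam('wrist','w1')
plan([.392,-.342,.23],-5+90)"
```

```text
time: 1.15
ee_pos: [0.3011, 0.1135, 0.2312]
tcp_rot: [26.3, 90.0, 15.3]
wrist_force: [2.2, 0.1, -0.5]
opening: 0.0855
time: 2.15
ee_pos: [0.4676, -0.2558, 0.2308]
tcp_rot: [151.5, 90.0, 146.3]
wrist_force: [0.8, 0.3, 1.3]
opening: 0.0852
time: 3.15
ee_pos: [0.4977, -0.3067, 0.2314]
tcp_rot: [-29.4, 90.0, -34.5]
wrist_force: [-0.1, -0.5, 0.2]
opening: 0.0856
pos [ 0.4977 -0.3068  0.2314] tooly yaw 84.89 q [-31.7   9.8  15.5  95.6  -0.  -26.5] F [ 0.22  0.87 -0.23] open 0.0856 t 3.2
shift [   1.3  -44.5 -102.1] turn [-1.1000e-01  1.7989e+02]
```

View pics/w1.png

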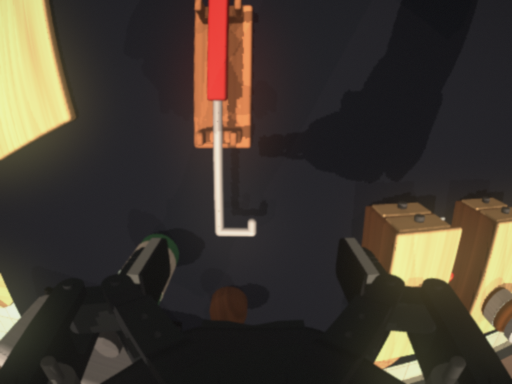

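The wrist view shows the rod with its handle front at about (217,100), the crossbar corner at (219,232) and the barb at (251,232). I'll measure the rod from this picture.

```bash
cat >> h.py <<'E'
def rodmeas(c,zr=.055,wrist=True,box=(150,0,300,260)):
    hsv=cv2.cvtColor(c['color'],cv2.COLOR_RGB2HSV); x0,y0,x1,y1=box
    def comp(k):
        z=np.zeros_like(k); z[y0:y1,x0:x1]=k[y0:y1,x0:x1]
        n,l,s,_=cv2.connectedComponentsWithStats(z); i=1+s[1:,4].argmax(); return np.argwhere(l==i)[:,::-1]
    red=comp(cv2.inRange(hsv,(0,170,60),(6,255,255))|cv2.inRange(hsv,(174,170,60),(179,255,255)))
    sh=comp(cv2.inRange(hsv,(0,0,110),(179,70,255)))
    H=onz(c,red,zr+.013,wrist)[:,:2]; S=onz(c,sh,zr+.003,wrist)[:,:2]
    return H,S
E
python3 - <<'E'
from h import *
c=cam('wrist'); print('cam',rays(c,[c['cx'],c['cy']],True))
H,S=rodmeas(c); print(len(H),len(S))
a=np.radians(-5); 
for it in range(5):
    u=np.array([np.cos(a),np.sin(a)]); v=np.array([-u[1],u[0]])
    x=S@u; q=S[(x<x.max()-.022)]
    vx,vy,_,_=cv2.fitLine(q.astype(np.float32),cv2.DIST_L2,0,1e-4,1e-4).ravel(); a=np.arctan2(vy,vx) if vx>0 else np.arctan2(-vy,-vx)
print('yaw',np.degrees(a))
x=S@u;y=S@v; q=x<x.max()-.022
print('shank y',np.median(y[q]),'x',x.min(),x.max(),'y range',y.min(),y.max())
print('handle x',(H@u).min(),(H@u).max(),'y',np.percentile(H@v,[2,50,98]))
Y=np.median(y[q]);X=x.max()-.185; print('origin via hook',X*u+Y*v,'via handle front',((H@u).max()-.03)*u+np.median(H@v)*v)
E
```

```text
cam (array([ 0.4251192 , -0.30086138,  0.37454644]), array([[ 0.2834332 , -0.02576052, -0.95864593]]))
2083 1533
yaw -5.620156
shank y -0.2955881190315687 x 0.4492211449732415 0.6036306127882687 y range -0.30102414252248993 -0.25381724187586996
handle x 0.33961255510039123 0.44841539987382006 y [-0.3047235  -0.29441804 -0.28418345]
origin via hook [ 0.38767042 -0.33516498] via handle front [ 0.38757083 -0.33397946]
```

```bash
python3 -c "
from h import *
plan([.3876,-.3346,.0355],-5.6+90)"
```

```text
pos [ 0.4976 -0.3068  0.2313] tooly yaw 84.89 q [-31.7   9.8  15.5  95.6   0.  -26.5] F [-0.43 -0.    0.83] open 0.0852 t 3.25
shift [ 195.8  -37.5 -107.1] turn [   0.49 -179.51]
```

```bash
python3 -m jog '0 -13 -37 0; 0 -26 -74 0; 0 -37.5 -107 0.5; 40 -37.5 -107 0.5; 85 -37.5 -107 0.5; 125 -37.5 -107 0.5; 150 -37.5 -107 0.5; 150 -37.5 -107 0.5' ; python3 -c "
from h import *
cam('wrist','w2')
plan([.3876,-.3346,.0355],-5.6+90)"
```

```text
time: 4.25
ee_pos: [0.3868, -0.3339, 0.0796]
tcp_rot: [144.8, 89.8, 139.1]
wrist_force: [0.7, -0.0, 0.4]
opening: 0.0858
pos [ 0.3875 -0.3345  0.0813] tooly yaw 84.39 q [-40.8  -0.4 -12.1  78.4   0.  -35.2] F [-0.05 -0.5   1.09] open 0.0853 t 4.3
shift [45.8 -0.2  0.2] turn [-1.0000e-02  1.7999e+02]
```

View pics/w2.png

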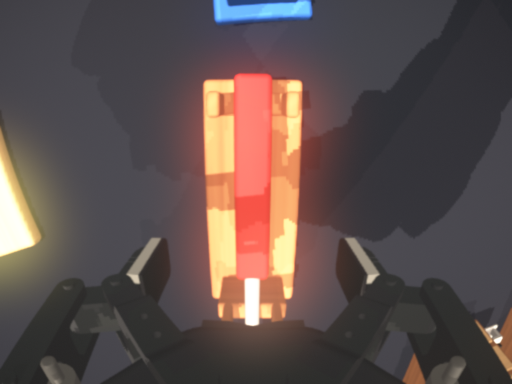

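The handle is centred between the fingers: the handle is at column 253 and the fingers span 155–350. I'll go down and grip.

```bash
python3 -m jog '15 0 0 0; 30 0 0 0; 40 0 0 0; 46 0 0 0; 46 0 0 0; 46 0 0 0; 46 0 0 0; 46 0 0 0' && python3 -m jog '0 0 0 0; 0 0 0 0; 0 0 0 0; 0 0 0 0; 0 0 0 0; 0 0 0 0; 0 0 0 0; 0 0 0 0' 0 80; python3 - <<'E'
from h import *
plan([.3876,-.3346,.15],-5.6+90)
im=cv2.imread('pics/w2.png')
E
```

```text
time: 5.3
ee_pos: [0.3879, -0.3348, 0.0356]
tcp_rot: [-36.9, 90.0, -42.6]
wrist_force: [-0.4, 0.4, 0.2]
opening: 0.0855
time: 6.3
ee_pos: [0.3878, -0.3348, 0.0355]
tcp_rot: [-32.8, 90.0, -38.4]
wrist_force: [-0.5, -0.1, 3.6]
opening: 0.0191
pos [ 0.3878 -0.3348  0.0355] tooly yaw 84.39 q [-40.8   0.7 -16.1  73.2   0.  -35.2] F [-0.46 -0.14  3.64] open 0.0191 t 6.3
shift [-1.145e+02  1.000e-01 -2.000e-01] turn [-1.0000e-02  1.7999e+02]
```

```bash
python3 -m jog '-8 0 0 0; -20 0 0 0; -50 0 0 0; -90 0 0 0; -130 0 0 0; -150 0 0 0; -150 0 0 0; -150 0 0 0' && python3 -m jog '0 15 3 0; 0 40 10 0; 0 70 20 0; 0 100 30 0; 0 120 35 0; 0 130 35 0; 0 130 35 0; 0 130 35 0'; python3 -c "
from h import *
plan([.45,-.06,.2],-3.1+90)
c=cam('wrist','w3')
c=cam('top','t3')
im=cv2.imread('pics/t3.png')
a=cv2.resize(im[90:250,220:390],(637,600),interpolation=cv2.INTER_CUBIC); cv2.imwrite('pics/t3c.png',a)"
```

```text
time: 7.3
ee_pos: [0.3875, -0.3344, 0.1844]
tcp_rot: [143.8, 89.9, 138.2]
wrist_force: [0.3, 0.9, -3.8]
opening: 0.0192
time: 8.3
ee_pos: [0.4351, -0.2091, 0.1851]
tcp_rot: [-149.9, 90.0, -155.6]
wrist_force: [-0.5, 0.0, -2.1]
opening: 0.0187
pos [ 0.4351 -0.2091  0.1851] tooly yaw 84.37 q [-25.7  -4.9  -4.9  90.   -0.  -20. ] F [-0.46  0.02 -2.05] open 0.0187 t 8.3
shift [-14.9 149.8   0.2] turn [ -2.53 177.47]
```

View pics/w3.png

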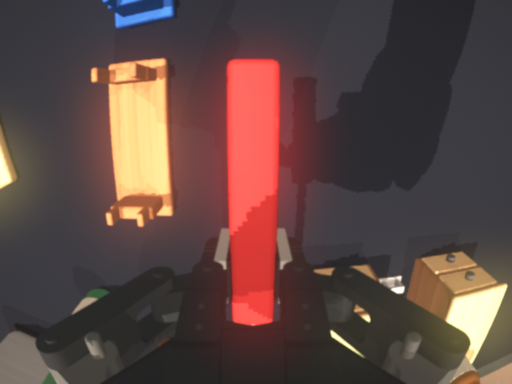

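View pics/t3c.png

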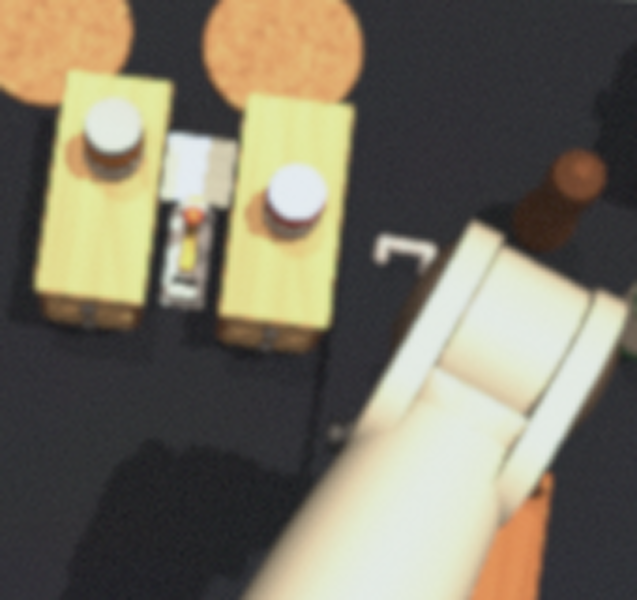

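The wrist view shows the empty pine rest at columns 92–173, with the rod held straight. In the top crop the red cap is at (193,215), and the hook is at (378–435, 235–260), well clear of everything. I'll measure the lane, the knob and the held hook, and the rest for the return.

```bash
cat > lane.py <<'E'
from h import *
def lane(c):
    hsv=cv2.cvtColor(c['color'],cv2.COLOR_RGB2HSV)
    k=cv2.inRange(hsv,(18,60,150),(35,255,255)); k[:100]=0;k[190:]=0;k[:,:225]=0;k[:,318:]=0
    n,l,s,ce=cv2.connectedComponentsWithStats(k); ids=1+np.argsort(-s[1:,4])[:2]; ids=sorted(ids,key=lambda i:ce[i][0])
    out=[]
    for j,i in enumerate(ids):
        P=[];
        for r in range(122,172):
            q=np.where(l[r]==i)[0]
            if len(q)>15: P.append((q.max()+.5 if j==0 else q.min()-.5,r))
        W=onz(c,P,.11)[:,:2].astype(np.float32); vx,vy,x,y=cv2.fitLine(W,cv2.DIST_HUBER,0,1e-4,1e-4).ravel(); 
        out.append((np.degrees(np.arctan(vy/vx)),y+(0.66-x)*vy/vx))
    return out
def cap(c):
    hsv=cv2.cvtColor(c['color'],cv2.COLOR_RGB2HSV).astype(int); h,s,v=np.moveaxis(hsv,2,0)
    m=((h<13)|(h>172))&(s>110)&(v>80); z=np.zeros_like(m); z[138:172,262:281]=m[138:172,262:281]
    p=np.argwhere(z)[:,::-1]; return p,onz(c,[p.mean(0)],.07)[0]
E
python3 - <<'E'
from lane import *
c=cam('top'); print('inner edges yaw, y@x=.66',lane(c)); p,w=cap(c); print(len(p),p.min(0),p.max(0),w)
o=status.get_obs()
# hook in top view, rod z = tcp+.0195
im=c['color'].astype(int)[148:165,318:340]; m=(im.min(2)>110); q=np.argwhere(m)[:,::-1]+[318,148]
W=onz(c,q,.205)[:,:2]; a=np.radians(-5.6);u=np.array([np.cos(a),np.sin(a)]);v=np.array([-u[1],u[0]])
t=o['ee_pos'][:2]; D=W-t; print('hook fwd',(D@u).min(),(D@u).max(),'lat',(D@v).max(), 'expected fwd 185 lat 43')
w3=cam('wrist'); 
hs=cv2.cvtColor(w3['color'],cv2.COLOR_RGB2HSV); k=cv2.inRange(hs,(8,60,90),(25,255,255)); k[:,:85]=0;k[:,185:]=0;k[:45]=0;k[235:]=0
F=onz(w3,[(110,62),(166,58),(172,215),(118,222)],.012,True); print('foot corners approx',F.round(4).tolist())
E
```

```text
inner edges yaw, y@x=.66 [(np.float32(-3.7651112), np.float32(-0.0025962256)), (np.float32(-2.5821693), np.float32(-0.06894924))]
14 [269 146] [273 150] [ 0.66650462 -0.03659741  0.07      ]
hook fwd 0.15700237561793812 0.18682283975343586 lat 0.041747027896021555 expected fwd 185 lat 43
foot corners approx [[0.2908, -0.3573, 0.012], [0.3003, -0.29, 0.012], [0.4774, -0.3091, 0.012], [0.4811, -0.3825, 0.012]]
```

Lane yaw is −3.2° and its centre agrees with the knob at (0.6665, −0.0366). The held hook matches the expected offsets within 2 mm. I'll move over the knob while still high.

```bash
python3 -m jog '-8 0 -15 0; -15 20 -30 0; -15 60 -40 -1; -15 100 -40 -2; -15 130 -40 -2.4; -15 150 -40 -2.4; -15 155 -40 -2.4; -15 155 -40 -2.4' ; python3 -c "
from h import *
plan([.5077,-.0468,.12],-3.2+90)"
```

```text
time: 9.5
ee_pos: [0.4104, -0.0508, 0.2006]
tcp_rot: [-35.5, 90.0, -38.7]
wrist_force: [-0.5, -0.6, -1.2]
opening: 0.0186
pos [ 0.4104 -0.0508  0.2006] tooly yaw 86.81 q [ -7.1 -14.2 -11.2  92.9  -0.   -3.9] F [-0.53 -0.59 -1.21] open 0.0186 t 9.5
shift [80.7  9.5 96.9] turn [ 1.0000e-02 -1.7999e+02]
```

```bash
python3 -m jog '0 4 15 0; 0 9.5 45 0; 0 9.5 75 0; 0 9.5 97 0; 25 9.5 97 0; 55 9.5 97 0; 85 9.5 97 0; 85 9.5 97 0' ; python3 - <<'E'
from lane import *
plan([.5077,-.0468,.031],-3.2+90)
c=cam('top','t5'); w=cam('wrist','w5')
im=cv2.imread('pics/t5.png'); cv2.imwrite('pics/t5c.png',cv2.resize(im[105:205,225:325],(600,600),interpolation=cv2.INTER_CUBIC))
E
```

```text
time: 10.5
ee_pos: [0.5072, -0.0469, 0.1129]
tcp_rot: [178.5, 89.7, 175.2]
wrist_force: [0.3, 0.4, -1.2]
opening: 0.0188
pos [ 0.5072 -0.0469  0.1129] tooly yaw 86.74 q [-5.3 -1.  -9.2 82.1 -0.  -2. ] F [ 0.28  0.43 -1.2 ] open 0.0188 t 10.5
shift [81.9  0.1  0.9] turn [-6.0000e-02  1.7994e+02]
```

View pics/t5c.png

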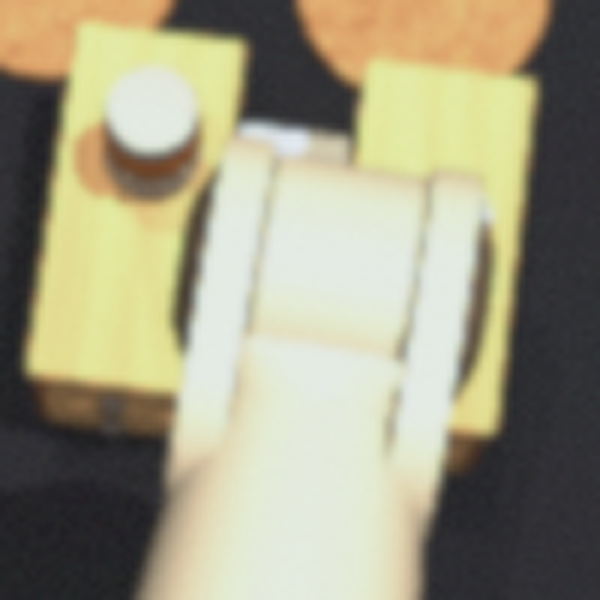

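The arm hides the lane from the top camera, so I can't see the knob now. I'll descend in guarded stages and watch the wrist force.

```bash
python3 -m jog '10 0 1 0; 25 0.5 1 0; 40 0.5 1 0; 50 0.5 1 0; 53 0.5 1 0; 56 0.5 1 0; 58 0.5 1 0; 60 0.5 1 0' && python3 -m jog '1 0 0 0; 2 0 0 0; 3 0 0 0; 4 0 0 0; 4 0 0 0; 4 0 0 0; 4 0 0 0; 4 0 0 0' ; python3 - <<'E'
from lane import *
plan([.5077,-.0468,.031],-3.2+90)
E
```

```text
time: 11.6
ee_pos: [0.5093, -0.0461, 0.0555]
tcp_rot: [-3.7, 90.0, -6.9]
wrist_force: [0.5, -0.3, -2.8]
opening: 0.0191
time: 12.6
ee_pos: [0.5091, -0.046, 0.0513]
tcp_rot: [-87.4, 90.0, -90.6]
wrist_force: [-0.5, 0.4, -1.4]
opening: 0.019
pos [ 0.5091 -0.046   0.0513] tooly yaw 86.79 q [ -5.2   0.1 -14.9  75.   -0.   -2. ] F [-0.47  0.4  -1.37] open 0.019 t 12.6
shift [20.3 -0.8 -1.3] turn [-1.0000e-02  1.7999e+02]
```

```bash
python3 -m jog '3 0 0 0; 6 0 0 0; 9 0 0 0; 12 0 0 0; 15 0 0 0; 18 0 0 0; 19 0 0 0; 19 0 0 0' ; python3 - <<'E'
from lane import *
plan([.48,-.045,.032],-3.2+90)
c=cam('wrist','w6'); cam('side','s6')
im=cv2.imread('pics/s6.png'); cv2.imwrite('pics/s6c.png',np.hstack([cv2.resize(im[130:230,140:260],(480,400),interpolation=cv2.INTER_CUBIC)]))
E
```

```text
time: 13.6
ee_pos: [0.509, -0.0461, 0.0322]
tcp_rot: [-178.0, 90.0, 178.8]
wrist_force: [-0.5, -0.4, -2.9]
opening: 0.0193
pos [ 0.509  -0.0461  0.0322] tooly yaw 86.79 q [ -5.2   0.7 -16.5  72.8  -0.   -2. ] F [-0.45 -0.38 -2.9 ] open 0.0193 t 13.6
shift [  0.2  -0.6 -29. ] turn [-1.0000e-02  1.7999e+02]
```

```bash
python3 -m jog '0 0 -3 0; 0 0 -6 0; 0 0 -9 0; 0 0 -12 0; 0 0 -15 0; 0 0 -18 0; 0 0 -21 0; 0 0 -24 0' && python3 -m jog '0 0 -3 0; 0 0 -6 0; 0 0 -9 0; 0 0 -11 0; 0 0 -13 0; 0 0 -15 0; 0 0 -17 0; 0 0 -19 0'; python3 - <<'E'
from lane import *
plan([.46,-.045,.032],-3.2+90)
E
```

```text
time: 14.7
ee_pos: [0.4849, -0.0447, 0.0323]
tcp_rot: [4.3, 90.0, 1.1]
wrist_force: [3.3, -0.4, -2.5]
opening: 0.0189
time: 15.7
ee_pos: [0.466, -0.0436, 0.0323]
tcp_rot: [60.5, 90.0, 57.3]
wrist_force: [2.7, 1.1, -1.8]
opening: 0.0191
pos [ 0.466  -0.0436  0.0323] tooly yaw 86.79 q [ -5.4  -5.3 -22.2  73.1   0.   -2.1] F [ 2.72  1.09 -1.76] open 0.0191 t 15.7
shift [ 0.3 -1.7 -5.9] turn [-1.0000e-02  1.7999e+02]
```

The force of about 3 N shows the hook is dragging the bolt. I'll creep to the buffer.

```bash
for i in 1; do python3 -m jog '0 0 -1 0; 0 0 -1.5 0; 0 0 -2 0; 0 0 -2.5 0; 0 0 -3 0; 0 0 -3.5 0; 0 0 -4 0; 0 0 -4 0'; done; python3 -m jog '0 0 -0.3 0; 0 0 -0.6 0; 0 0 -0.9 0; 0 0 -1.2 0; 0 0 -1.5 0; 0 0 -1.5 0; 0 0 -1.5 0; 0 0 -1.5 0'
```

```text
time: 16.7
ee_pos: [0.4644, -0.0435, 0.033]
tcp_rot: [2.3, 89.7, -0.9]
wrist_force: [14.0, 1.0, -5.1]
opening: 0.0192
time: 17.7
ee_pos: [0.4641, -0.0434, 0.0333]
tcp_rot: [1.9, 89.6, -1.3]
wrist_force: [21.1, 0.9, -7.5]
opening: 0.019
```

The buffer came sooner than expected: 14 N, then 21 N, which is near the 22 N ceiling. I'll release at once.

```bash
python3 -m jog '0 0 1 0; 0 0 2 0; 0 0 3 0; 0 0 5 0; 0 0 8 0; 0 0 11 0; 0 0 14 0; 0 0 14 0'; python3 - <<'E'
from h import *
plan([.4641,-.0434,.032],86.8)
E
```

```text
time: 18.7
ee_pos: [0.4747, -0.0442, 0.0322]
tcp_rot: [179.1, 90.0, 175.9]
wrist_force: [-0.1, -0.4, -1.5]
opening: 0.0189
pos [ 0.4747 -0.0442  0.0322] tooly yaw 86.79 q [ -5.3  -4.1 -21.1  73.   -0.   -2.1] F [-0.06 -0.43 -1.47] open 0.0189 t 18.7
shift [  0.2   0.2 -10.6] turn [-1.0000e-02  1.7999e+02]
```

```bash
python3 -m jog '-8 0 0 0; -20 0 0 0; -40 0 0 0; -65 0 0 0; -95 0 0 0; -130 0 0 0; -160 0 0 0; -172 0 0 0' && python3 -m jog '0 0 -15 0; 0 -10 -30 0; 0 -40 -40 0.5; 0 -80 -40 1; 0 -120 -40 1.5; 0 -150 -40 2.4; 0 -160 -40 2.4; 0 -160 -40 2.4'; python3 - <<'E'
from lane import *
plan([.3878,-.3348,.205],84.39)
c=cam('top','t7'); p,w=cap(c); print(len(p),p.mean(0),w,'drawn',np.hypot(*(w[:2]-[.6665,-.0366])))
im=cv2.imread('pics/t7.png'); cv2.imwrite('pics/t7c.png',cv2.resize(im[105:205,225:325],(600,600),interpolation=cv2.INTER_CUBIC))
E
```

```text
time: 19.7
ee_pos: [0.4752, -0.0442, 0.2068]
tcp_rot: [-2.4, 89.8, -5.6]
wrist_force: [0.4, -0.4, -1.7]
opening: 0.019
time: 20.7
ee_pos: [0.4249, -0.2017, 0.2037]
tcp_rot: [153.0, 89.9, 147.3]
wrist_force: [0.1, -0.1, -2.1]
opening: 0.0189
pos [ 0.4249 -0.2017  0.2037] tooly yaw 84.33 q [-25.4  -6.3  -4.2  92.2   0.  -19.7] F [ 0.09 -0.06 -2.08] open 0.0189 t 20.7
shift [  -1.3 -136.1  -23.7] turn [-6.0000e-02  1.7994e+02]
17 [269.82352941 158.76470588] [ 0.62967155 -0.03524578  0.07      ] drawn 0.03685334107532178
```

View pics/t7c.png

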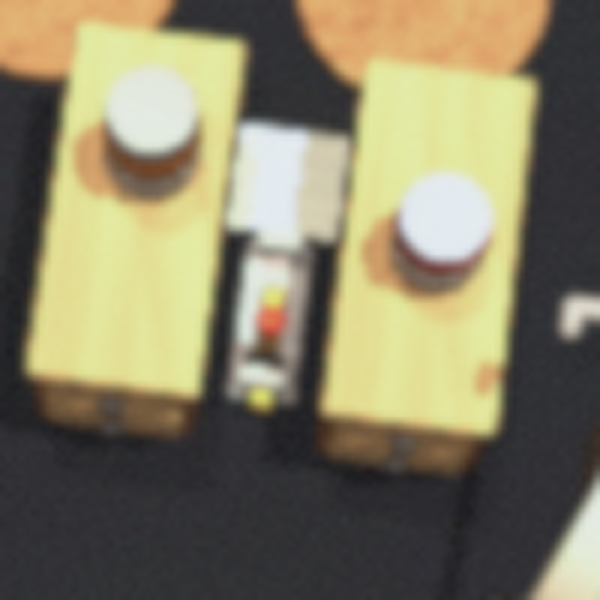

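The cap is now at crop (271,318), drawn about 37 mm by pixels, where one pixel is about 3.2 mm. I'll cross-check it against the tower edges in the unit frame, and check whether the rod slipped in the grip.

```bash
python3 - <<'E'
from lane import *
c=cam('top')
T=onz(c,[(299.7,116.3),(293.7,175.8),(251.7,110.5),(243.7,169.2)],.11)[:,:2]
a=np.radians(-3.2);u=np.array([np.cos(a),np.sin(a)]);v=np.array([-u[1],u[0]])
org=T.mean(0)-.0025*u; print('lens',(T[0]-T[1])@u,(T[2]-T[3])@u,'unit',org)
for n,px in [('before',(271.5,147.4)),('after mask',(269.8,158.8)),('after eye',(270.1,158.2))]:
    d=onz(c,[px],.07)[0,:2]-org; print(n,d@u,d@v)
im=c['color'].astype(int)[145:175,312:335]; q=np.argwhere(im.min(2)>110)[:,::-1]+[312,145]
W=onz(c,q,.223)[:,:2]; a=np.radians(-5.67);u=np.array([np.cos(a),np.sin(a)]);v=np.array([-u[1],u[0]])
D=W-status.get_obs()['ee_pos'][:2]; print('hook fwd',(D@u).max(),'lat',(D@v).max(),'before .1868 .0417')
E
```

```text
lens 0.20535561787863513 0.20393445904780702 unit [ 0.67123072 -0.03821063]
before -0.0014962275759453382 7.024903496170844e-05
after mask -0.0417923161654483 0.0007029371673527101
after eye -0.03958566507462169 -2.9505261777261604e-05
hook fwd 0.18667774549347485 lat 0.04137778054817686 before .1868 .0417
```

The knob is at −40 mm in the unit frame, so the bolt is fully home, and the rod hasn't slipped. I'll return it to the rest.

```bash
python3 -m jog '0 -20 -4 0; 0 -50 -9 0; 0 -80 -14 0; 0 -110 -19 0; 0 -130 -23 0; 0 -136 -23.5 0; 0 -136 -23.5 0; 0 -136 -23.5 0' ; python3 - <<'E'
from h import *
plan([.3878,-.3348,.0355],84.39)
E
```

```text
time: 21.8
ee_pos: [0.3893, -0.3339, 0.2044]
tcp_rot: [66.7, 90.0, 61.1]
wrist_force: [-0.2, 0.2, -2.3]
opening: 0.0188
pos [ 0.3893 -0.3339  0.2044] tooly yaw 84.44 q [-40.6  -0.6   1.3  91.9   0.  -35.1] F [-0.19  0.25 -2.26] open 0.0188 t 21.8
shift [168.9  -1.   -1.5] turn [ 5.0000e-02 -1.7995e+02]
```

```bash
python3 -m jog '15 -1 -1.5 0; 45 -1 -1.5 0; 75 -1 -1.5 0; 100 -1 -1.5 0; 115 -1 -1.5 0; 120 -1 -1.5 0; 120 -1 -1.5 0; 120 -1 -1.5 0' && python3 -m jog '8 0 0 0; 16 0 0 0; 24 0 0 0; 32 0 0 0; 38 0 0 0; 43 0 0 0; 46 0 0 0; 48 0 0 0'; python3 - <<'E'
from h import *
plan([.3878,-.3348,.0355],84.39)
E
```

```text
time: 22.8
ee_pos: [0.3878, -0.3359, 0.0852]
tcp_rot: [-34.4, 89.9, -40.0]
wrist_force: [-1.0, 0.2, -1.6]
opening: 0.0186
time: 23.8
ee_pos: [0.3875, -0.3355, 0.0362]
tcp_rot: [-21.2, 90.0, -26.8]
wrist_force: [1.0, -0.4, -1.5]
opening: 0.019
pos [ 0.3875 -0.3355  0.0362] tooly yaw 84.39 q [-40.9   0.7 -16.   73.3   0.  -35.3] F [ 0.99 -0.42 -1.47] open 0.019 t 23.8
shift [0.7 0.8 0.2] turn [   0. -180.]
```

```bash
python3 -m jog '0.3 0.7 0.2 0; 0.5 0.7 0.2 0; 0.7 0.7 0.2 0; 0.8 0.7 0.2 0; 0.8 0.7 0.2 0; 0.8 0.7 0.2 0; 0.8 0.7 0.2 0; 0.8 0.7 0.2 0' && python3 -m jog '0 0 0 0; 0 0 0 0; 0 0 0 0; 0 0 0 0; 0 0 0 0; 0 0 0 0; 0 0 0 0; 0 0 0 0' 1 && python3 -m jog '-15 0 0 0; -40 0 0 0; -80 0 0 0; -120 0 0 0; -160 0 0 0; -195 0 0 0; -195 0 0 0; -195 0 0 0' && python3 -m jog '0 0 40 0; 0 20 80 0; 0 30 110 0; 0 30 110 0; 0 30 110 0; 0 30 110 0; 0 30 110 0; 0 30 110 0'; python3 - <<'E'
from h import *
plan([.3878,-.3348,.0355],84.39)
c=cam('wrist','w9'); H,S=rodmeas(c)
a=np.radians(-5.62);u=np.array([np.cos(a),np.sin(a)]);v=np.array([-u[1],u[0]])
x=S@u;y=S@v;q=x<x.max()-.022; l=np.polyfit(S[q][:,0],S[q][:,1],1)[0]
print('yaw',np.degrees(np.arctan(l)),'via hook',(x.max()-.185)*u+np.median(y[q])*v,'via handle',((H@u).max()-.03)*u+np.median(H@v)*v,'(was .3877 -.3352 / .3876 -.3340)')
E
```

```text
time: 24.8
ee_pos: [0.3877, -0.3349, 0.0355]
tcp_rot: [-18.3, 90.0, -23.9]
wrist_force: [0.7, -0.2, -1.3]
opening: 0.0184
time: 25.8
ee_pos: [0.3877, -0.3349, 0.0355]
tcp_rot: [-22.0, 90.0, -27.6]
wrist_force: [0.4, -0.1, -0.7]
opening: 0.085
time: 26.8
ee_pos: [0.3876, -0.3348, 0.2305]
tcp_rot: [-32.9, 90.0, -38.5]
wrist_force: [-0.3, -0.1, -0.2]
opening: 0.0855
time: 27.8
ee_pos: [0.4997, -0.316, 0.2308]
tcp_rot: [-30.5, 90.0, -36.2]
wrist_force: [0.5, -0.2, -0.6]
opening: 0.0855
pos [ 0.4997 -0.316   0.2308] tooly yaw 84.35 q [-32.3  10.8  16.4  95.7  -0.  -26.7] F [ 0.54 -0.22 -0.57] open 0.0855 t 27.8
shift [ 195.3  -29.7 -109.6] turn [-4.0000e-02  1.7996e+02]
yaw -5.823275891069929 via hook [ 0.38739153 -0.33580574] via handle [ 0.38727058 -0.3348269 ] (was .3877 -.3352 / .3876 -.3340)
```

View pics/w9.png

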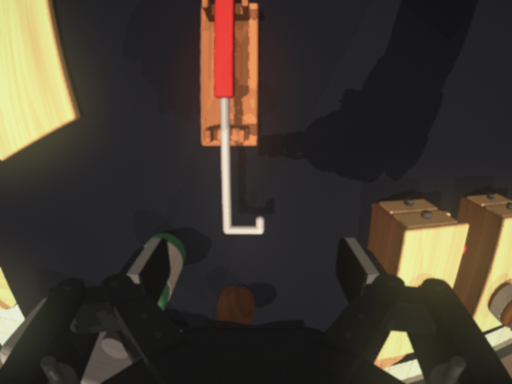

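The rod lies in the pine rest at columns 202–258, in both saddles and within 1 mm of where it started. The bystanders in view haven't moved, and the gripper is clear, so I'll hand in.

```bash
python3 -c "
from workcell import bot
print(bot.job_done())"
```

```text
the job is handed in; nothing more can be done
None
```

The bolt is drawn fully home against its buffer, the hooked rod is back in the pine rest and released, and the job was handed in at about 28 s on the robot's clock.

- **Bolt:** After the pull, the knob measured 40–42 mm from the shut position against the tower edges. The raw pixel shift gave about 37 mm, which agrees within one pixel (about 3 mm).
- **Tug:** The wrist force along the pull read 14 N at the buffer, then 21 N after one further 1.5 mm step, so I released at once. That is more than the 14 N asked for and close to the 22 N ceiling. The force was read only at the end of each move, so I did not record the exact peak. Including the vertical component, the total at that moment was about 22.4 N.
- **Rod:** It lies within about 1 mm and 0.2° of where it started, and it did not slip in the grip.
- **Rest of the worktop:** The gripper was clear of everything at hand-in, and nothing in the last view appeared to have moved. I did not measure the bystanders, and I did not recheck the bowl, mug and spatula in a picture afterwards.

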